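# Slide the top carrier plate off the stack and under the spring clip

### The job

Three cup-carrier plates lie in a stack in front of the open end of the loading bed. Slide the top plate sideways off the stack, without lifting it, onto the bed and between the guide rails, until its front edge has pushed up the spring clip and rests against the stop beneath the clip. Leave the two lower plates, the cup and the beaker as they are.

Things in the scene. Friction and masses are not known exactly. Their poses are not given: they have to be found in the camera images.
- bed: Grey loading bed fixed to the table, 150 x 164 mm, flat top 22 mm above the table (2 mm below the underside of the top plate on the stack). Origin on the table under the centre of the seat, where a loaded plate lies; x points along the slide, from the stack to the stop, z up. The bed runs from x = -60 mm (open end, facing the stack) to x = +90 mm.
- mouth (a point): Middle of the mouth of the guide rails, at bed x = -42 mm, on the bed's top; axes as the bed's. Steel rails stand 10 mm above the bed at both sides: 148 mm apart here, narrowing evenly to 108 mm at bed x = -5 mm (the 100 mm plate then has 4 mm play each side) and parallel from there to +68 mm.
- stop (a point): Middle of the stop bar's face, at bed x = +60 mm, on the bed's top; axes as the bed's. The bar is 100 mm wide and stands 8 mm above the bed; the clip reaches over it. Pushing the plate along and under the clip takes less than about 15 N.
- seat (a point): Point where the plate's centre (half-way up) lies when fully home: 28 mm above the table, above the bed's origin; axes as the bed's. The plate's front edge then touches the stop and its trailing edge is level with the open end of the bed.
- plate_top_centre (a point): Aluminium cup-carrier plate, a flat slab 120 mm (its x) x 100 mm (its y) x 12 mm thick (its z) with a 44 mm round hole through its middle, about 0.3 kg. It is the uppermost of the stack. Point at its centre, half-way up (30 mm above the table at the start); its x points roughly towards the bed at the start.
- plate_middle_centre (a point): Aluminium cup-carrier plate, a flat slab 120 mm (its x) x 100 mm (its y) x 12 mm thick (its z) with a 44 mm round hole through its middle, about 0.3 kg. Second of the stack. Point at its centre, half-way up (18 mm above the table).
- plate_bottom_centre (a point): Aluminium cup-carrier plate, a flat slab 120 mm (its x) x 100 mm (its y) x 12 mm thick (its z) with a 44 mm round hole through its middle, about 0.3 kg. Lowest of the stack, on the table. Point at its centre, half-way up (6 mm above the table). The stack is loose; its centre is 140 to 160 mm before the seat along the bed's x, up to 15 mm to the side, turned up to 0.12 rad.
- clip (a joint): Sprung steel clip, 50 mm wide, hinged about the bed's y axis at bed x = +80 mm, 40 mm above the table. 0 rad = down at rest, grows as it lifts (to 0.8). Its bend, at bed x = +35 mm, hangs 7 mm above the bed; from there its lip rises at 26 degrees to x = +2 mm, so a sliding plate's front edge lifts it. A plate under it holds it at about 0.11 rad, pressed with about 2 N.
- paste_cup_centre (a point): Filled round cup, 104 mm wide, 46 mm tall, standing near the stop end of the bed; bystander. Point at its centre.
- beaker_centre (a point): Steel beaker, 70 mm wide, 69 mm tall, standing upright to the left of the stack, nearer the robot; bystander. Point at its centre.

How it is judged:
By the outcome, as a careful person would: the job done as asked, in the order asked, and still so for the second after the job is handed in, with the robot touching nothing.
It also fails if it takes over 35 s, if anything falls off the work surface, if the arm or the gripper's body presses on something with over 40 N, if the wrist force passes 120 N, or if a joint passes its speed limit or range.

### The arm

A 6-joint arm with a two-finger parallel gripper is mounted at the origin on the work surface; the furniture and walls round the work are solid. World frame = base frame: x ahead of the robot, y to its left, z up, the work surface at z = 0. Lengths are in mm, angles in rad, forces in N, time in s.
With the tool pointing down it reaches from about 275 to 750 mm from the base axis. Payload 10.2 kg.
Tool frame: the origin (TCP) lies at the very end of the fingers, on their centre line; the grasp point (between the pads) lies behind it (bot.grip_depth is the z of the grasp point in the tool frame, in mm); z points along the fingers, y is the line along which they close (so a half turn about z gives the same grasp; the last joint's range is limited). The gripper opens to 88 mm and grips with 3 to 60 N. Pads are 18 mm wide; open, the fingers measure 123 mm over their backs; the gripper's body (75 mm by 187 mm) begins 45 mm behind the grasp point.
Start: joints at [0.893, 0.313, 1.498, -0, 1.331, -0.223], TCP at [230.636, 471.633, 238.72] pointing down, gripper open.
Joint ranges: [-2.94, 2.94], [-0.97, 2.17], [0.19, 2.56], [-1.23, 4.37], [0.02, 3.11], [-2.88, 2.88]. Speed limits (rad/s): [2.39, 2.39, 3.01, 3.14, 3.14, 3.14].

### API

Orientations are given as [roll, pitch, yaw] about the fixed x, y, z axes, in that order (R = Rz(yaw) Ry(pitch) Rx(roll)).
In Python, from bench import bot gives the robot as it stands.
- The arm moves only by the tool send_rows, never from a script. Its argument "deltas" is a list of rows, each a list of 3 entries, a list of its own where there are three numbers: the turn, a rotation vector about the tool's x, y, z in degrees, then the shift along the tool's x, y, z in mm, then the closure in counts, from 0 (fully open) to 255 (shut). A call has exactly 8 rows; each row is the pose to reach, as a shift and turn from the pose commanded when the call began, along the tool's axes at that moment; what a row does not reach only later rows make up. A row lasts 1/8 s, in which the tool goes at most 62.5 mm and 10.7 degrees, less where a joint would pass 70% of its speed; a pose out of reach is approached as far as the arm can. A call with a gripper value outside its range is refused whole. The fingers move at their own pace and stop on an object; "newtons" is the grip in N (left out, the last holds). Time passes only in rows, so rows that repeat a pose let the fingers close, or fill a call up. It gives the time, the measured TCP pose, the force, the opening and the grip force at its end, in the units of the state.
- bot.sense(): the state, without advancing time (a new reading comes with each control period).
- bot.camera(name): name is "scene" or "side" or "wrist"; returns a dict with "frame" (384x512x3 uint8, blue, green, red), "vertical_fov" (degrees; the focal length in pixels is half the picture's height over the tangent of half this angle, whatever the lens; pixels are square), "cx", "cy" (the principal point, pixels), "R" (3x3) and "t" (3): a world point X has camera coordinates R X + t; the wrist camera has in their place "hand_eye" (4x4, takes a point from camera to tool coordinates, whose origin is the TCP and whose axes are the flange's). Camera axes: x right, y down, z forward; pixel columns grow to the right and rows downward; lengths in mm; the calibration is good to about 2 mm. The wrist camera is an equidistant fisheye: a pixel r from the principal point sees the ray r / f radians off the axis. A picture is of the moment at which its call begins: read the wrist's pose just before it. There is no depth.
- bot.hand_in(): hands the job in; it is judged then, once.
The state is a dict: "t": time; "q": joint angles; "qd": joint speeds; "effort": joint torques, N m; "tool_pos": TCP position; "orientation": TCP orientation; "force": force on the tool from outside, world axes, zero at the start; "torque": the same for the moment, N m; "opening": finger opening in mm; "finger_force": force on a finger pad.
Only numpy, scipy, OpenCV 4.12 (cv2) and the standard library are available. Lean on these libraries where they do the work, as an engineer would, in place of code of your own. Each camera call takes 0.05 s, during which the arm holds its last target. There are 200 camera calls.

## Working session

There is one attempt and no reset: what is moved stays moved. The work goes in short steps, Python scripts to look and compute and a tool call to move; the robot and the scene stay as the last step left them, time stands still between calls to the robot, and variables do not carry over. Pictures are saved under pics/ and viewed, at most 10 in all, crops included, and the job is handed in when it is done.

Besides the shell and the picture viewer there is one more tool, called by a JSON object that holds its "method" and its "body", one argument or row to a line. send_rows: Moves the arm, as the interface text tells. Its arguments: {"type":"object","properties":{"deltas":{"type":"array","items":{"type":"array"}},"newtons":{"type":"number"}},"required":["deltas"]}

```bash
mkdir -p pics; ls
python3 - <<'E'
from bench import bot
import cv2,numpy as np
print(bot.sense(), bot.grip_depth)
a=bot.camera("scene");b=bot.camera("side")
for n,c in(("scene",a),("side",b)):
    cv2.imwrite(f"pics/{n}0.png",c["frame"]); print(n,c["vertical_fov"],c["cx"],c["cy"],np.round(c["R"],3).tolist(),np.round(c["t"],1), np.round(-np.array(c["R"]).T@c["t"]))
E
```

```text
pics
{'t': 0.0, 'q': array([ 8.92597191e-01,  3.13414660e-01,  1.49843413e+00,  1.57254753e-06,
        1.33097605e+00, -2.23394711e-01]), 'qd': array([ 0.00049815, -0.00150899,  0.00127087, -0.00201285,  0.00014979,
       -0.00064852]), 'effort': array([ 2.80318645e-04, -4.02206647e+01, -2.52265906e+01,  6.94534415e-02,
        3.52448516e-02, -8.58799103e-05]), 'tool_pos': array([230.47793067, 471.43502918, 238.18025925]), 'orientation': array([-3.14039143e+00, -2.74468736e-04,  2.68678769e+00]), 'force': array([-0.05489161,  0.46837842,  0.60997259]), 'torque': array([ 0.01620998,  0.02934235, -0.01037706]), 'finger_force': 0.0, 'opening': 88.25211784201353} -18.700000000000003
scene 51.25957402891656 252.3697420246421 192.20570577105013 [[0.811, -0.585, 0.017], [-0.385, -0.555, -0.737], [0.441, 0.591, -0.675]] [-280.4  236.2  649.7] [  32. -417.  618.]
side 45.5412304940778 262.8343047047944 193.76996368549158 [[0.823, -0.568, 0.008], [-0.331, -0.491, -0.806], [0.462, 0.66, -0.592]] [-312.7  219.6  709.9] [   2. -539.  600.]
```

View pics/scene0.png

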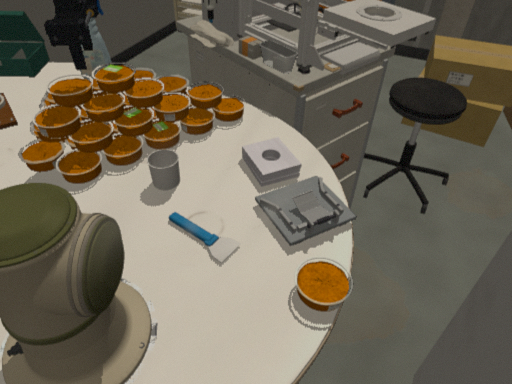

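View pics/side0.png

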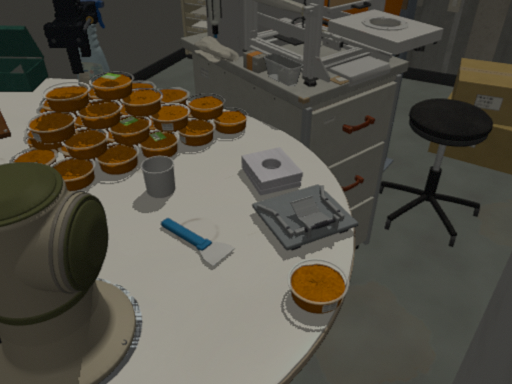

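The scene view shows the stack at about (271,160), with the top plate's hole at (271,155). The bed is around (305,212) with its stop end towards the lower right, the cup is at (322,285) and the beaker at (164,170). The side view shows the same layout. Next I get rough positions.

```bash
cat > h.py <<'E'
from bench import bot
import cv2,numpy as np
from scipy.spatial.transform import Rotation as Ro
def focal(c): return c["frame"].shape[0]/2/np.tan(np.radians(c["vertical_fov"])/2)
def ray(c,uv):
    return np.array([(uv[0]-c["cx"]),(uv[1]-c["cy"]),focal(c)])/focal(c)
def plane(c,uv,z):
    R=np.array(c["R"]);o=-R.T@c["t"];d=R.T@ray(c,uv);return o+d*(z-o[2])/d[2]
def wrist():
    s=bot.sense();c=bot.camera("wrist");T=np.eye(4)
    T[:3,:3]=Ro.from_euler("xyz",s["orientation"]).as_matrix();T[:3,3]=s["tool_pos"]
    c["W"]=T@np.array(c["hand_eye"]);return c
def wplane(c,uv,z):
    p=np.array([uv[0]-c["cx"],uv[1]-c["cy"]],float);r=np.hypot(*p)+1e-9;th=r/focal(c)
    d=c["W"][:3,:3]@np.r_[p/r*np.sin(th),np.cos(th)];o=c["W"][:3,3];return o+d*(z-o[2])/d[2]
def wproj(c,X):
    q=np.linalg.inv(c["W"])@np.r_[X,1];th=np.arctan2(np.hypot(q[0],q[1]),q[2])
    return np.array([c["cx"],c["cy"]])+focal(c)*th*q[:2]/(np.hypot(q[0],q[1])+1e-9)
E
python3 - <<'E'
from h import *
c=bot.camera("scene")
for n,uv,z in(("hole",(271,155),36),("Lcorner",(242,155),36),("front",(263,173),36),("right",(300,163),36),("back",(277,140),36),("bedL",(256,199),22),("bedF",(292,243),22),("bedR",(354,213),22),("bedB",(318,178),22),("cup",(322,283),46),("beaker",(164,156),69)):
    print(n,plane(c,uv,z).round())
s=bot.sense();w=wrist();cv2.imwrite("pics/w0.png",w["frame"]);print(np.round(w["hand_eye"],3),w["vertical_fov"],w["cx"],w["cy"])
E
```

```text
hole [526. 174.  36.]
Lcorner [468. 213.  36.]
front [469. 131.  36.]
right [563. 111.  36.]
back [576. 215.  36.]
bedL [415.  82.  22.]
bedF [399. -58.  22.]
bedR [558. -69.  22.]
bedB [573.  58.  22.]
cup [ 369. -169.   46.]
beaker [298. 274.  69.]
[[-1.00000e-03 -9.52000e-01 -3.07000e-01  7.87820e+01]
 [ 1.00000e+00 -0.00000e+00 -0.00000e+00 -2.11000e-01]
 [ 0.00000e+00 -3.07000e-01  9.52000e-01 -1.46635e+02]
 [ 0.00000e+00  0.00000e+00  0.00000e+00  1.00000e+00]] 65.70646984690485 257.5761242708583 194.43138453076546
```

View pics/w0.png

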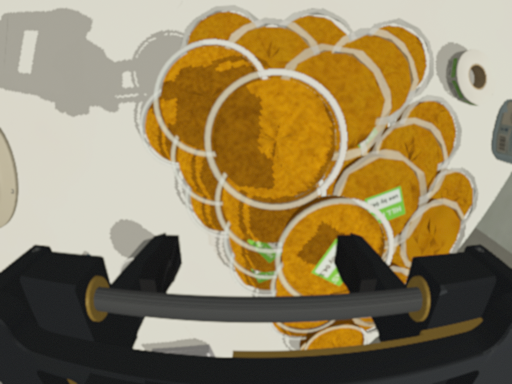

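The wrist camera works but it's still over the decoy cups. I'm moving it so it looks at the stack and bed: TCP about (500,30,300), yaw 1.45.

{"method": "send_rows", "body": {
  "deltas": [
    [[0, 0, 8], [-48, -31, -8], 0],
    [[0, 0, 16], [-96, -62, -16], 0],
    [[0, 0, 25], [-145, -93, -24], 0],
    [[0, 0, 34], [-194, -124, -32], 0],
    [[0, 0, 43], [-242, -154, -40], 0],
    [[0, 0, 52], [-290, -185, -48], 0],
    [[0, 0, 61], [-339, -216, -56], 0],
    [[0, 0, 70], [-387, -247, -62], 0]
  ]
}}

```text
t: 1.2
tool_pos: [470.5, 77.9, 301.1]
orientation: [3.141, -0.0, 1.46]
force: [1.5, 0.4, -0.4]
opening: 88.2
finger_force: 0.0
```

Run:
```python
from h import *
s=bot.sense();print(s["t"],s["tool_pos"],s["orientation"],s["q"].round(2))
w=wrist();cv2.imwrite("pics/w1.png",w["frame"])
```

```text
1.2 [470.49898165  77.93126114 301.07261494] [ 3.14122515e+00 -1.48931467e-04  1.45964342e+00] [-0.08  0.17  1.52  0.    1.45  0.03]
```

View pics/w1.png

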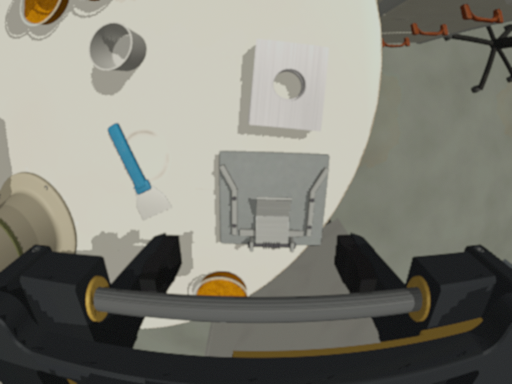

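The wrist view shows the stack (top face about (255..325, 42..130), hole (289,84)), the bed (217..329, 152..245) with the clip at (272,210), the beaker at (117,47) and the cup at (220,285). I'll zoom in to get the corners.

Run:
```python
from h import *
f=cv2.imread("pics/w1.png")[30:255,200:345]
f=cv2.convertScaleAbs(f,alpha=1.6,beta=-130)
g=cv2.resize(f,None,fx=4,fy=4,interpolation=cv2.INTER_CUBIC)
a=g[:430];b=g[430:]
cv2.imwrite("pics/z1.png",cv2.resize(g,None,fx=.66,fy=.66)); print(g.shape)
```

```text
(900, 580, 3)
```

View pics/z1.png

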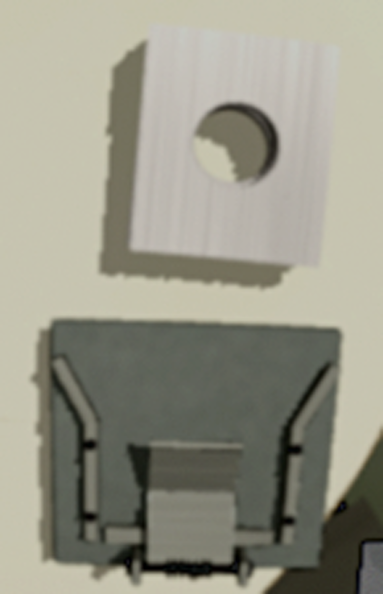

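Run:
```python
from h import *
w=wrist();f=w["frame"].astype(int)
for n,uv in(("plate",(270,110)),("table",(235,110)),("shadow",(243,90)),("bed",(272,165)),("hole",(292,80))):print(n,f[uv[1],uv[0]])
B,G,R=f[...,0],f[...,1],f[...,2]
def big(m,box):
    mm=np.zeros(m.shape,np.uint8);x0,y0,x1,y1=box;mm[y0:y1,x0:x1]=m[y0:y1,x0:x1]
    cs,_=cv2.findContours(mm,cv2.RETR_EXTERNAL,cv2.CHAIN_APPROX_NONE);return max(cs,key=cv2.contourArea)
def rect(c,z,n):
    P=np.array([wplane(w,p,z)[:2] for p in c.reshape(-1,2)],np.float32)
    r=cv2.minAreaRect(P);print(n,np.round(r[0],1),np.round(r[1],1),round(r[2],2),np.round(cv2.boxPoints(r),1).tolist());return P
rect(big(((R-B)<12)&(G>130),(240,30,340,140)),36,"plate")
rect(big(((G<135)&(R-G<4)),(205,148,333,248)),22,"bed")
for n,uv in(("hole",(289,84)),):print(n,wplane(w,uv,36))
for n,u in(("bedTL",(51,321)),("bedTR",(340,331)),("bedBL",(52,560)),("bedBR",(318,567)),("mouthL",(57,358)),("mouthR",(335,365)),("pTL",(148,25)),("pTR",(339,45)),("pBL",(130,248)),("pBR",(319,266))):
    uv=np.array(u)/2.64+[200,30];print(n,uv.round(1),wplane(w,uv,36 if n[0]=='p' else 32 if n[0]=='m' else 22).round(1))
```

```text
plate [193 198 201]
table [179 192 193]
shadow [140 152 155]
bed [138 144 141]
hole [141 153 156]
plate [524.8 176.1] [122.  102.8] 78.63 [[462.3999938964844, 126.5], [563.2000122070312, 106.19999694824219], [587.2000122070312, 225.6999969482422], [486.3999938964844, 246.0]]
bed [461.3  -5.7] [106.2 145.4] 1.62 [[406.1000061035156, 65.5], [410.29998779296875, -79.9000015258789], [516.4000244140625, -76.9000015258789], [512.2999877929688, 68.5]]
hole [529.5524057  170.47213188  36.        ]
bedTL [219.3 151.6] [420.1  86.3  22. ]
bedTR [328.8 155.4] [579.3  61.8  22. ]
bedBL [219.7 242.1] [396.9 -58.3  22. ]
bedBR [320.5 244.8] [558.8 -84.1  22. ]
mouthL [221.6 165.6] [421.7  67.2  32. ]
mouthR [326.9 168.3] [573.   45.1  32. ]
pTL [256.1  39.5] [492.7 237.8  36. ]
pTR [328.4  47. ] [590.6 218.7  36. ]
pBL [249.2 123.9] [468.9 121.6  36. ]
pBR [320.8 130.8] [567.3 101.2  36. ]
```

Sizes agree with the given ones: plate 118.6 x 99.7 mm, mouth width 153 mm, and stack offset (-158, 14 mm, 0.04 rad). The seat is at about (491,16), with slide direction -99°. The plate's trailing edge centre is at about (542,229), heading -101.3°. I'll push from behind with two half-open fingers.

{"method": "send_rows", "body": {
  "deltas": [
    [[0, 0, 1], [45, 14, 20], 110],
    [[0, 0, 2], [95, 28, 40], 110],
    [[0, 0, 4], [145, 43, 60], 110],
    [[0, 0, 5], [188, 57, 90], 110],
    [[0, 0, 5], [188, 57, 140], 110],
    [[0, 0, 5], [188, 57, 190], 110],
    [[0, 0, 5], [188, 57, 225], 110],
    [[0, 0, 5], [188, 57, 225], 110]
  ]
}}

```text
t: 2.3
tool_pos: [544.5, 260.9, 73.6]
orientation: [-3.137, 0.002, 1.379]
force: [1.1, 0.4, 1.1]
opening: 49.9
finger_force: 0.0
```

```bash
cat > st.py <<'E'
from h import *
# plate/bed frame report: tool relative to trailing-edge line at the seat frame
seat=np.array([491.1,16.2]);a=np.radians(-99.0);ex=np.array([np.cos(a),np.sin(a)]);ey=np.array([-ex[1],ex[0]])
s=bot.sense();d=s["tool_pos"][:2]-seat
print("t",s["t"],"pos",s["tool_pos"].round(1),"yaw",s["orientation"].round(4),"bed x,y",(d@ex).round(1),(d@ey).round(1),"F",s["force"].round(2),"open",round(s["opening"],1))
E
python3 st.py; python3 -c "
from h import *
c=bot.camera('scene');cv2.imwrite('pics/s1.png',cv2.resize(c['frame'][80:300,140:400],None,fx=3,fy=3)[:600,:780])"
```

```text
t 2.3 pos [544.5 260.9  73.6] yaw [-3.1367e+00  2.2000e-03  1.3791e+00] bed x,y -250.1 14.5 F [1.09 0.41 1.07] open 49.9
```

View pics/s1.png

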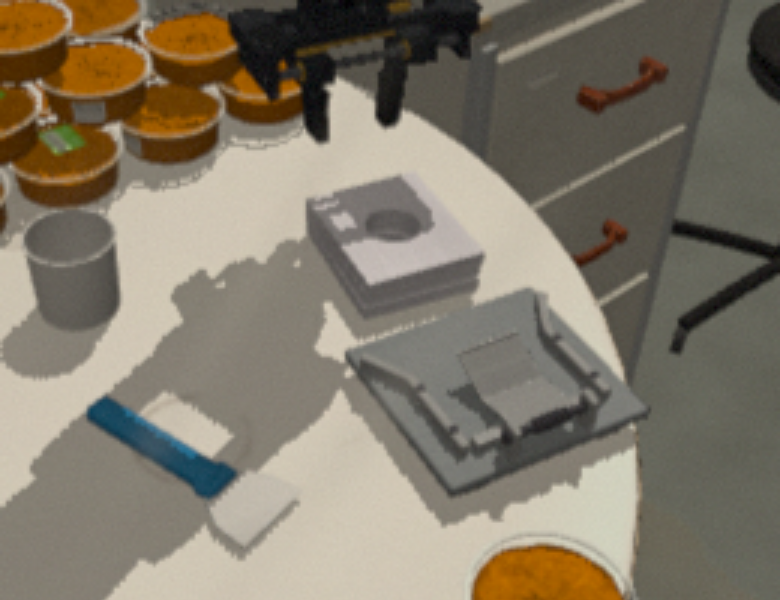

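Fingers at (320,110) and (390,100) in the crop are behind the stack with both bystanders clear; the nearest background cup is at full-image (227,108). I'll check its clearance from the gripper body before descending.

Run:
```python
from h import *
c=bot.camera("scene")
for z in(46,92):print(plane(c,(229,103),z).round(),plane(c,(243,105),z).round())
```

```text
[567. 420.  46.] [593. 389.  46.]
[524. 352.  92.] [548. 324.  92.]
```

{"method": "send_rows", "body": {
  "deltas": [
    [[0, 0, 0.3], [0, 3, 12], 110],
    [[0, 0, 0.3], [0, 3, 24], 110],
    [[0, 0, 0.3], [0, 3, 36], 110],
    [[0, 0, 0.3], [0, 3, 46], 110],
    [[0, 0, 0.3], [0, 3, 46], 110],
    [[0, 0, 0.3], [-5, 3, 46], 110],
    [[0, 0, 0.3], [-10, 3, 46], 110],
    [[0, 0, 0.3], [-14, 3, 46], 110]
  ]
}}

```text
t: 3.4
tool_pos: [546.7, 245.9, 30.0]
orientation: [3.141, -0.0, 1.372]
force: [0.1, -0.2, 0.5]
opening: 50.1
finger_force: 0.0
```

```bash
python3 st.py
```

```text
t 3.4 pos [546.7 245.9  30. ] yaw [ 3.1412e+00 -2.0000e-04  1.3723e+00] bed x,y -235.6 18.9 F [ 0.08 -0.22  0.53] open 50.1
```

{"method": "send_rows", "body": {
  "deltas": [
    [[0, 0, 0], [0, 0, 2.5], 110],
    [[0, 0, 0], [-2, 0, 2.5], 110],
    [[0, 0, 0], [-4, 0, 2.5], 110],
    [[0, 0, 0], [-6, 0, 2.5], 110],
    [[0, 0, 0], [-8, 0, 2.5], 110],
    [[0, 0, 0], [-10, 0, 2.5], 110],
    [[0, 0, 0], [-12, 0, 2.5], 110],
    [[0, 0, 0], [-14, 0, 2.5], 110]
  ]
}}

```text
t: 4.4
tool_pos: [543.8, 232.5, 27.2]
orientation: [3.142, -0.0, 1.373]
force: [0.7, 2.2, -1.3]
opening: 50.4
finger_force: 0.8
```

```bash
python3 st.py; python3 -c "
from h import *
c=bot.camera('scene');cv2.imwrite('pics/s2.png',cv2.resize(c['frame'][100:250,200:370],None,fx=4,fy=4))"
```

```text
t 4.4 pos [543.8 232.5  27.2] yaw [ 3.1416 -0.      1.3725] bed x,y -221.9 18.2 F [ 0.71  2.18 -1.25] open 50.4
```

View pics/s2.png

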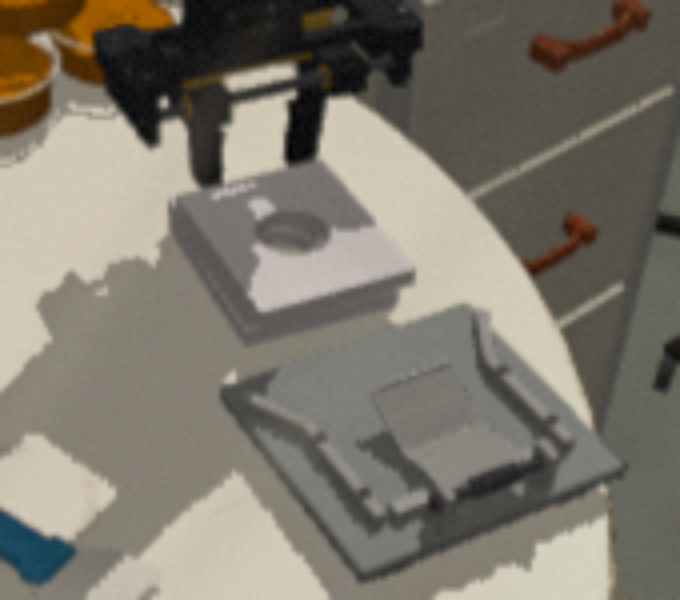

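Both fingers touch the trailing edge (2.2 N), and the top plate has begun to slide over the two lower ones. I'll continue slowly towards the bed, closing the side offset and yaw.

{"method": "send_rows", "body": {
  "deltas": [
    [[0, 0, -0.1], [-5, -0.7, 0], 110],
    [[0, 0, -0.2], [-10, -1.3, 0], 110],
    [[0, 0, -0.3], [-15, -2, 0], 110],
    [[0, 0, -0.4], [-20, -2.7, 0], 110],
    [[0, 0, -0.6], [-25, -3.3, 0], 110],
    [[0, 0, -0.7], [-30, -4, 0], 110],
    [[0, 0, -0.8], [-35, -4.7, 0], 110],
    [[0, 0, -0.9], [-40, -5.3, 0], 110]
  ]
}}

```text
t: 5.45
tool_pos: [530.7, 194.2, 27.3]
orientation: [3.141, -0.0, 1.388]
force: [0.8, 3.0, 0.8]
opening: 50.1
finger_force: 1.5
```

```bash
python3 st.py; python3 -c "
from h import *
c=bot.camera('scene');cv2.imwrite('pics/s3.png',cv2.resize(c['frame'][100:250,200:370],None,fx=4,fy=4))"
```

```text
t 5.45 pos [530.7 194.2  27.3] yaw [ 3.1414e+00 -1.0000e-04  1.3884e+00] bed x,y -182.0 11.3 F [0.83 3.02 0.79] open 50.1
```

View pics/s3.png

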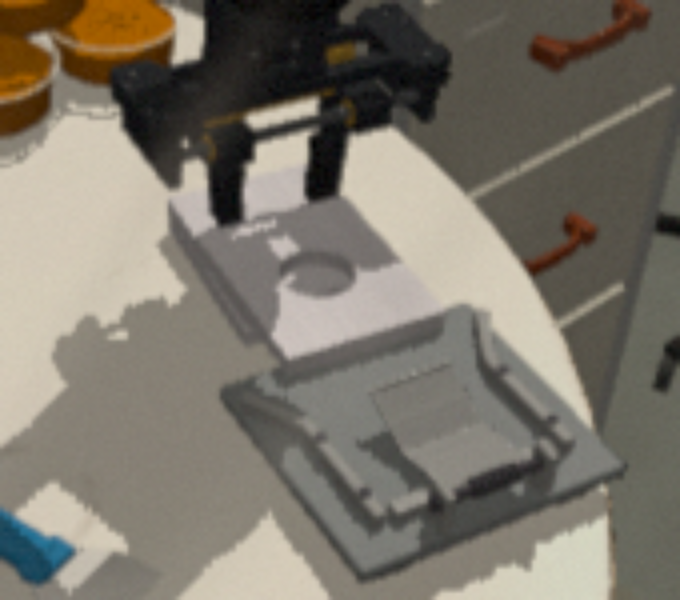

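The top plate has slid forward alone; its front edge is reaching the bed near crop (300,360), and the lower plates haven't moved. Continuing into the mouth.

{"method": "send_rows", "body": {
  "deltas": [
    [[0, 0, -0.1], [-5.5, -0.7, 0], 110],
    [[0, 0, -0.2], [-11, -1.5, 0], 110],
    [[0, 0, -0.4], [-17, -2.2, 0], 110],
    [[0, 0, -0.5], [-22, -3, 0], 110],
    [[0, 0, -0.6], [-28, -3.7, 0], 110],
    [[0, 0, -0.7], [-34, -4.4, 0], 110],
    [[0, 0, -0.9], [-39, -5.2, 0], 110],
    [[0, 0, -1], [-45, -6, 0], 110]
  ]
}}

```text
t: 6.5
tool_pos: [516.8, 151.1, 27.5]
orientation: [3.141, -0.0, 1.406]
force: [2.0, 4.4, 2.6]
opening: 50.2
finger_force: 2.4
```

```bash
python3 st.py
```

```text
t 6.5 pos [516.8 151.1  27.5] yaw [ 3.1408e+00 -3.0000e-04  1.4059e+00] bed x,y -137.2 4.3 F [2.01 4.44 2.59] open 50.2
```

{"method": "send_rows", "body": {
  "deltas": [
    [[0, 0, -0.1], [-4, -0.3, 0], 110],
    [[0, 0, -0.2], [-9, -0.7, 0], 110],
    [[0, 0, -0.3], [-13, -1, 0], 110],
    [[0, 0, -0.4], [-18, -1.4, 0], 110],
    [[0, 0, -0.5], [-22, -1.7, 0], 110],
    [[0, 0, -0.5], [-26, -2, 0], 110],
    [[0, 0, -0.5], [-31, -2.4, 0], 110],
    [[0, 0, -0.5], [-35, -2.7, 0], 110]
  ]
}}

```text
t: 7.5
tool_pos: [508.1, 117.7, 27.0]
orientation: [-3.141, -0.001, 1.414]
force: [2.7, 12.2, -0.8]
opening: 50.1
finger_force: 6.4
```

```bash
python3 st.py; python3 -c "
from h import *
c=bot.camera('scene');cv2.imwrite('pics/s4.png',cv2.resize(c['frame'][100:250,200:370],None,fx=4,fy=4))"
```

```text
t 7.5 pos [508.1 117.7  27. ] yaw [-3.1412e+00 -1.3000e-03  1.4141e+00] bed x,y -102.9 0.9 F [ 2.69 12.19 -0.79] open 50.1
```

View pics/s4.png

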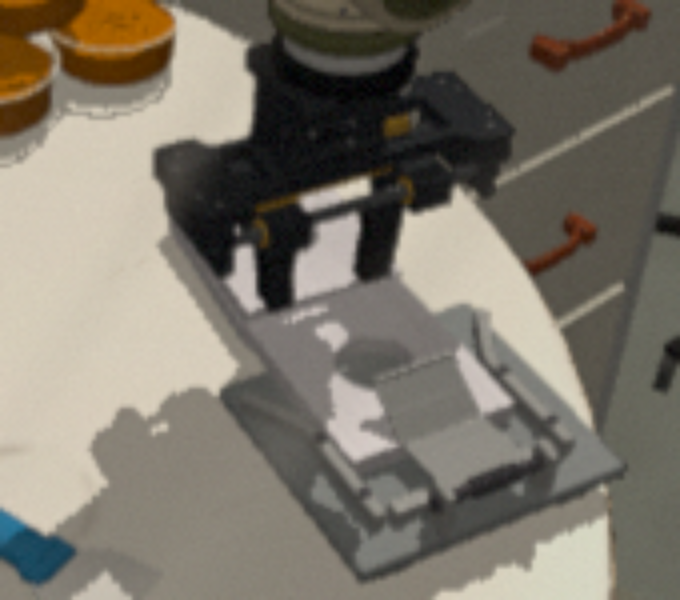

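The plate is between the rails, with its front edge under the clip lip at crop (400,440). The 12 N is the clip lifting, as expected. I'll push on more slowly.

{"method": "send_rows", "body": {
  "deltas": [
    [[0, 0, 0], [-3, 0.2, 0], 110],
    [[0, 0, 0], [-6, 0.4, 0], 110],
    [[0, 0, 0], [-9, 0.6, 0], 110],
    [[0, 0, 0], [-12, 0.8, 0], 110],
    [[0, 0, 0], [-15, 1, 0], 110],
    [[0, 0, 0], [-18, 1, 0], 110],
    [[0, 0, 0], [-21, 1, 0], 110],
    [[0, 0, 0], [-24, 1, 0], 110]
  ]
}}

```text
t: 8.55
tool_pos: [505.1, 93.6, 26.9]
orientation: [-3.141, -0.001, 1.414]
force: [0.0, 7.4, 0.3]
opening: 50.1
finger_force: 3.6
```

```bash
python3 st.py
```

```text
t 8.55 pos [505.1  93.6  26.9] yaw [-3.1406e+00 -7.0000e-04  1.4142e+00] bed x,y -78.7 1.7 F [0.   7.39 0.25] open 50.1
```

{"method": "send_rows", "body": {
  "deltas": [
    [[0, 0, 0], [-1, 0, 0], 110],
    [[0, 0, 0], [-2, 0, 0], 110],
    [[0, 0, 0], [-3, 0, 0], 110],
    [[0, 0, 0], [-4, 0, 0], 110],
    [[0, 0, 0], [-5, 0, 0], 110],
    [[0, 0, 0], [-6, 0, 0], 110],
    [[0, 0, 0], [-7, 0, 0], 110],
    [[0, 0, 0], [-8, 0, 0], 110]
  ]
}}

```text
t: 9.55
tool_pos: [503.5, 90.7, 27.0]
orientation: [-3.14, -0.008, 1.414]
force: [2.9, 47.4, 0.6]
opening: 50.2
finger_force: 23.9
```

```bash
python3 st.py
```

```text
t 9.55 pos [503.5  90.7  27. ] yaw [-3.1399 -0.0084  1.4142] bed x,y -75.6 0.6 F [ 2.91 47.38  0.55] open 50.2
```

The force jumped to 47 N, which means the stop or a jam about 6 mm earlier than my estimate. I'm backing off and looking from above.

{"method": "send_rows", "body": {
  "deltas": [
    [[0, 0, 0], [8, 0, 0], 110],
    [[0, 0, 0], [20, 0, 0], 110],
    [[0, 0, 0], [28, 0, 0], 110],
    [[0, 0, 0], [28, 0, -40], 110],
    [[0, 0, 0], [20, 0, -90], 110],
    [[0, 0, 0], [0, 0, -140], 110],
    [[0, 0, 0], [-40, 0, -190], 110],
    [[0, 0, 0], [-80, 0, -230], 110]
  ]
}}

```text
t: 10.55
tool_pos: [491.5, 5.4, 259.1]
orientation: [3.141, 0.0, 1.415]
force: [0.3, 0.0, 0.4]
opening: 50.4
finger_force: 0.0
```

```bash
python3 st.py
python3 - <<'E'
from h import *
w=wrist();np.save("w5.npy",w["W"])
f=w["frame"];cv2.imwrite("pics/w5full.png",f)
g=cv2.convertScaleAbs(f,alpha=1.5,beta=-100)
cv2.imwrite("pics/w5.png",cv2.resize(g[0:270,110:410],None,fx=2.2,fy=2.2,interpolation=cv2.INTER_CUBIC))
E
```

```text
t 10.55 pos [491.5   5.4 259.1] yaw [3.1406e+00 5.0000e-04 1.4148e+00] bed x,y 10.6 2.1 F [0.29 0.04 0.44] open 50.4
```

View pics/w5.png

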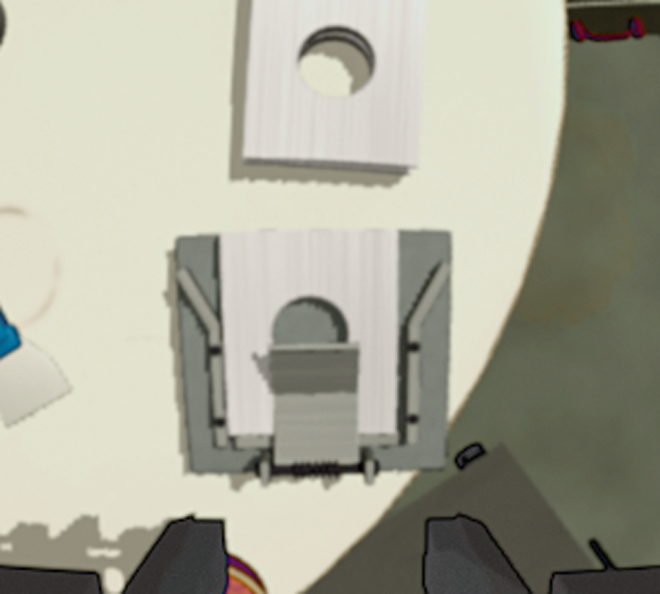

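The plate lies between the rails under the clip. Its trailing edge (row about 231) looks level with the bed's open end (rows 231–237), and its front edge meets the stop bar (row about 436). The lower stack looks undisturbed. I'll check the numbers.

Run:
```python
from h import *
w=bot.camera("wrist");w["W"]=np.load("w5.npy")
a=np.radians(-99.0);ex=np.array([np.cos(a),np.sin(a)]);ey=np.array([-ex[1],ex[0]])
for n,u,z in(("plateTL",(219,232),34),("plateTR",(396,230),34),("plateFL",(229,436),34),("plateFR",(397,436),34),("bedTL",(178,238),22),("bedTR",(450,231),22),("bedBL",(190,472),22),("bedBR",(445,470),22),("midFL",(245,158),24),("midFR",(413,167),24),("hole mid",(336,62),24)):
    p=wplane(w,np.array(u)/2.2+[110,0],z)[:2];d=p-[491.1,16.2];print(n,p.round(1),"bed",(d@ex).round(1),(d@ey).round(1))
```

```text
plateTL [445.4  88.8] bed -64.5 -56.5
plateTR [544.   73.9] bed -65.2 43.2
plateFL [428.3 -31.4] bed 56.8 -54.6
plateFR [528.4 -47.2] bed 56.8 46.7
bedTL [418.7  90.2] bed -61.8 -83.1
bedTR [576.8  68.9] bed -65.5 76.4
bedBL [395.7 -55. ] bed 85.3 -83.1
bedBR [557.  -79.1] bed 83.8 80.0
midFL [465.9 129.1] bed -107.5 -42.5
midFR [560.2 109. ] bed -102.4 53.8
hole mid [526.3 177.3] bed -164.7 9.5
```

The trailing edge is within about 1 mm of the bed's open end. With parallel rails, only the stop can have given the hard 47 N contact, so the plate is home. The robot is clear, so I'm handing in.

```bash
python3 -c "
from bench import bot
print(bot.hand_in())"
```

```text
the job is handed in; nothing more can be done
None
```

I slid the top plate off the stack, between the rails and under the clip until it met firm resistance (47 N), taken as the stop; its trailing edge measures within about 1 mm of the bed's open end, the lower plates, cup and beaker look undisturbed, and the job was handed in at about 10.6 s with no verdict returned.

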